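# Strip the trial-fitted outlet stack and lay out its parts

## Task

Take the stack of pipe fittings on the nest apart from the top down, one piece at a time, and set each piece upright in the middle of its own place: the brass plug on the blue plate, the white bush on the plywood board, the grey coupling on the round black mat. Only when the steel disc lies bare, press the nest's yellow lever fully down so that the disc rises from its pocket, then set the disc in the middle of the white tile. At the end all four pieces stand on their places, released and at rest.

Things in the scene. Friction and masses are not known exactly. Their poses are not given: they have to be found in the camera images.
- plug: Loose round brass plug, 24 mm diameter, 28 mm high, about 60 g; top of the stack. Origin at the centre of its underside, z up its axis. It stands on the bush.
- bush: Loose round white plastic bush, 34 mm diameter, 30 mm high, about 40 g; second from the top. Origin at the centre of its underside, z up its axis. It stands on the coupling.
- coupling: Loose round grey plastic coupling, 44 mm diameter (a raised band makes it 45), 34 mm high, about 60 g; third from the top. Origin at the centre of its underside, z up its axis. It stands on the disc. The pieces simply stand on one another, centred to about 2 mm, with nothing holding them together.
- disc: Loose round steel disc, 56 mm diameter, 16 mm thick, about 220 g, with small dark dots round its rim; bottom of the stack. Origin at the centre of its underside, z up its axis. At the start it lies in the nest's pocket, its top flush with the nest's top, so it cannot be gripped; with the lever fully down it stands 14 mm proud of the nest, still held in place by the last 2 mm of the pocket, and can be gripped by its edge from above and lifted straight out.
- nest: Fixed aluminium block 110 x 110 mm, 45 mm high. Origin at the centre of its underside on the bench, z up; the pocket (16 mm deep, 59 mm diameter) is at its middle, directly above the origin. Its lever points along its own -y: a steel arm on a dark bracket at the -y face, ending in a yellow press pad 32 x 32 mm whose middle is at x = 0, y = -138 mm in the nest's frame, top face 67 mm above the bench when up and 37 mm when fully down.
- lever (a joint): Ejector lever of the nest: 0 when up (as at the start), 0.40 rad fully down at its stop. The hinge runs along the nest's x at y = -64 mm, 46 mm above the bench, 75 mm from the middle of the pad. Pressing straight down on the pad takes about 6 to 8 N; the disc rises 3.5 mm per 0.1 rad. It has no return spring: friction holds it, with the disc, where it is left.
- blue_plate: Place of the brass plug: square blue plate 90 x 90 mm. Fixed, level, 8 mm thick; origin at the centre of its underside on the bench, z up (top face at z = 8 mm); a ring 68 mm across is printed round its middle.
- wood_board: Place of the white bush: square bare plywood board 90 x 90 mm. Fixed, level, 8 mm thick; origin at the centre of its underside on the bench, z up (top face at z = 8 mm); a ring 68 mm across is printed round its middle.
- black_mat: Place of the grey coupling: round black rubber mat 90 mm in diameter. Fixed, level, 8 mm thick; origin at the centre of its underside on the bench, z up (top face at z = 8 mm); a ring 68 mm across is printed round its middle.
- white_tile: Place of the steel disc: square white ceramic tile 90 x 90 mm. Fixed, level, 8 mm thick; origin at the centre of its underside on the bench, z up (top face at z = 8 mm); a ring 68 mm across is printed round its middle.
Not all that is in view belongs to the job. What is shaped like the plug but green or red is not meant.

How it is judged:
On the way, in this order (a step that is already met when the one before it is completed fails the run):
1. the brass plug stands released on the blue plate (horizontal distance between plug and blue_plate below 0.015 m and z of plug in the frame of blue_plate between 0.005 and 0.011 m and angle between plug's own z axis and vertical below 0.12 rad and linear speed of plug below 0.03 m/s and contact force between plug and the fingers below 0.1 N), for 0.2 s.
2. then the white bush stands released on the plywood board (horizontal distance between bush and wood_board below 0.015 m and z of bush in the frame of wood_board between 0.005 and 0.011 m and angle between bush's own z axis and vertical below 0.12 rad and linear speed of bush below 0.03 m/s and contact force between bush and the fingers below 0.1 N), for 0.2 s.
3. then the grey coupling stands released on the black mat (horizontal distance between coupling and black_mat below 0.015 m and z of coupling in the frame of black_mat between 0.005 and 0.011 m and angle between coupling's own z axis and vertical below 0.12 rad and linear speed of coupling below 0.03 m/s and contact force between coupling and the fingers below 0.1 N), for 0.2 s.
4. then the lever is pressed fully down and the disc has risen from its pocket (value of joint lever above 0.34 rad and z of disc in the frame of nest above 0.039 m and horizontal distance between disc and nest below 0.008 m), for 0.2 s.
5. then the steel disc stands released on the white tile (horizontal distance between disc and white_tile below 0.015 m and z of disc in the frame of white_tile between 0.005 and 0.011 m and angle between disc's own z axis and vertical below 0.12 rad and linear speed of disc below 0.03 m/s and contact force between disc and the fingers below 0.1 N), for 0.2 s.
At the end, for the whole second after the job is handed in: Plug on the blue plate, bush on the plywood board, coupling on the black mat and disc on the white tile: each within 15 mm of the middle of its place, its underside on the place (within 3 mm), upright within 0.12 rad, slower than 0.03 m/s and not touched by the fingers (all of step 1 and all of step 2 and all of step 3 and all of step 5).
It fails at once if the lever is pressed while a piece still stands on the disc (value of joint lever above 0.12 rad and ((horizontal distance between coupling and nest below 0.04 m and z of coupling in the frame of nest below 0.125 m) or (horizontal distance between bush and nest below 0.04 m and z of bush in the frame of nest below 0.125 m) or (horizontal distance between plug and nest below 0.04 m and z of plug in the frame of nest below 0.125 m))).
It also fails if it takes over 136 s, if anything falls off the work surface, if the arm or the gripper's body presses on something with over 40 N, if the wrist force passes 120 N, or if a joint passes its speed limit or range.

## Robot

A 6-joint arm with a two-finger parallel gripper is mounted at the origin on the work surface. World frame = base frame: x ahead of the robot, y to its left, z up, the work surface at z = 0. Lengths are in m, angles in rad, forces in N, time in s.
With the tool pointing down it reaches from about 0.225 to 0.875 m from the base axis. Payload 3.4 kg.
Tool frame: the origin (TCP) lies midway between the tips of the shut fingers; the grasp point (between the pads) lies 19 mm behind it (manip.pinch_z is the z of the grasp point in the tool frame, in m); z points along the fingers, x is the direction in which the jaws open and shut, and the axes are right-handed (so a half turn about z gives the same grasp; the last joint's range is limited). The gripper opens to 85 mm and grips with 20 to 120 N. Pads are 22 mm wide; open, the fingers measure 114 mm over their backs; the gripper's body (76 mm by 85 mm) begins 54 mm behind the grasp point. The pads swing forward as they close: fully open they stand 13 mm farther back than shut.
Start: joints at [1.088, 0.276, 1.505, -0, 1.361, -0.121], TCP at [0.204, 0.538, 0.231] pointing down, gripper open.
Joint ranges: [-2.89, 2.89], [-0.75, 2.08], [0.22, 2.7], [-1.18, 4.32], [0.11, 2.71], [-2.7, 2.7]. Speed limits (rad/s): [2.57, 2.57, 3.14, 3.14, 3.14, 3.14].

## Interface

Orientations are given as a unit quaternion [w, x, y, z].
In Python, from rig import manip gives the robot as it stands. The module is installed in compiled form; this text tells all that it offers.
- The arm moves only by the tool drive_tool, never from a script. Its argument "steps" is a list of rows, each a list of 5 numbers: the shift along the tool's x, y, z in mm, then the turn about the tool's z in rad, then the gripper command: -1 is shut, 1 is fully open, values between are in proportion. A call has 1 to 5 rows; each row is the pose to reach, as a shift and turn from the pose measured when the call began, along the tool's axes at that moment; what a row does not reach only later rows make up. A row lasts 1/10 s, in which the tool goes at most 50 mm and 8.59 degrees, less where a joint would pass 70% of its speed; a pose out of reach is approached as far as the arm can. A call with a gripper value outside its range is refused whole. The fingers move at their own pace and stop on an object; "squeeze" is the grip in N (left out, the last holds). Time passes only in rows, so rows that repeat a pose let the fingers close. It gives the time, the measured TCP pose, the force and the opening at its end, in the units of the state.
- manip.get_state(): the state, without advancing time (a new reading comes with each control period).
- manip.get_image(name): name is "side" or "top" or "wrist"; returns the picture (480x640x3 uint8, blue, green, red); there is no depth.
- manip.get_calibration(name): a dict with "camera_matrix" (3x3 intrinsics, pixels), "rvec" (rotation vector, rad) and "tvec" (3), from world to camera coordinates, as OpenCV has them. Camera axes: x right, y down, z forward; pixel columns grow to the right and rows downward; lengths in m; the calibration is good to about 2 mm. The wrist camera is an equidistant fisheye: a pixel r from the principal point sees the ray r / f radians off the axis. A picture is of the moment at which its call begins: read the wrist's pose just before it. get_calibration takes no time and is no camera call; for the wrist camera it gives the pose at the moment of the call.
- manip.sign_off(): hands the job in, once; it reports no verdict.
Trained networks look in the newest picture that a camera, given by its name, has taken for a name from the list of things; names that differ only in an ending like _2 or _b are one class to them, and where a whole thing is asked for, a point or a joint stands for the part that bears it (a point fixed in the world has none). Each returns a list of dicts, best first, with "conf" (0 to 1); they miss things now and then, are a little off and sometimes report something else, mostly with a low value. They report only what shows in the picture. A call takes as long as a camera call. They do not tell look-alikes from the thing itself.
- manip.masks_of(camera, name): "pixels" (480x640 bool, what is visible of it) and "location" ([column, row] in pixels, amid what is visible of it).
The state is a dict: "clock": time; "qpos": joint angles; "qd": joint speeds; "effort": joint torques, N m; "position": TCP position; "ee_rot": TCP orientation; "contact_force": force on the tool from outside, world axes, zero at the start; "moment": the same for the moment, N m; "width": finger opening in m.
Only numpy, scipy, OpenCV 4.12 (cv2) and the standard library are available. Lean on these libraries where they do the work, as an engineer would, in place of code of your own. Each camera call takes 0.05 s, during which the arm holds its last target.

## Working session

There is one attempt and no reset: what is moved stays moved. The work goes in short steps, Python scripts to look and compute and a tool call to move; the robot and the scene stay as the last step left them, time stands still between calls to the robot, and variables do not carry over. Pictures are saved under pics/ and viewed, and the job is handed in when it is done.

Besides the shell and the picture viewer there is one more tool, called after "Call:" as name([rows], argument=value, ...), one row to a line, values as JSON. drive_tool: Moves the arm, as the interface text tells. Its arguments: {"type":"object","properties":{"steps":{"type":"array","items":{"type":"array","items":{"type":"number"}}},"squeeze":{"type":"number"}},"required":["steps"]}

```bash
mkdir -p pics
cat > h.py <<'E'
import numpy as np,cv2
from rig import manip
def save(n,f):
    im=manip.get_image(n); cv2.imwrite('pics/'+f,im); return im
E
python3 - <<'E'
from h import *
s=manip.get_state(); print(s, manip.pinch_z)
for c in ['side','top','wrist']:
    save(c,c+'0.png'); k=manip.get_calibration(c); print(c,k)
E
```

```text
{'clock': 0.0, 'qpos': array([ 1.08799037e+00,  2.76592681e-01,  1.50615272e+00, -5.78185844e-06,
        1.36073522e+00, -1.21034635e-01]), 'qd': array([ 1.06527708e-03,  4.96133360e-04,  6.25596375e-04,  4.31589252e-04,
       -1.68133536e-03,  3.31786505e-05]), 'effort': array([-1.62077620e-03, -4.16777337e+01, -2.45801443e+01, -2.15988684e-04,
        1.09177074e-02,  2.28802001e-06]), 'position': array([0.20327809, 0.53727894, 0.23043325]), 'ee_rot': array([ 4.41325503e-04,  8.22778559e-01,  5.68361286e-01, -8.34475988e-04]), 'contact_force': array([-0.52594896, -1.08789429, -0.08390474]), 'moment': array([-0.02718858, -0.02623824,  0.04852848]), 'width': 0.08528599485949905} -0.0187
side {'camera_matrix': array([[453.12369525,   0.        , 319.1957867 ],
       [  0.        , 453.12369525, 240.25509591],
       [  0.        ,   0.        ,   1.        ]]), 'rvec': array([ 2.12049866, -0.59302224,  0.28916606]), 'tvec': array([-0.41483089,  0.23805257,  0.72811835])}
top {'camera_matrix': array([[474.18176432,   0.        , 320.53370287],
       [  0.        , 474.18176432, 235.91785965],
       [  0.        ,   0.        ,   1.        ]]), 'rvec': array([ 2.22716175, -2.18106609,  0.06263993]), 'tvec': array([-0.00208809,  0.49465398,  0.90501409])}
wrist {'camera_matrix': array([[371.64829954,   0.        , 316.86135066],
       [  0.        , 371.64829954, 242.46149233],
       [  0.        ,   0.        ,   1.        ]]), 'rvec': array([-2.39322078, -1.65198791, -0.22582232]), 'tvec': array([-0.57482825, -0.03519946,  0.37881404])}
```

View pics/top0.png

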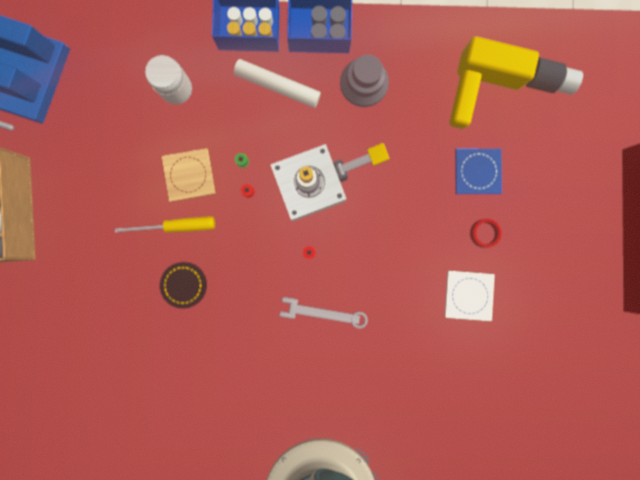

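View pics/side0.png

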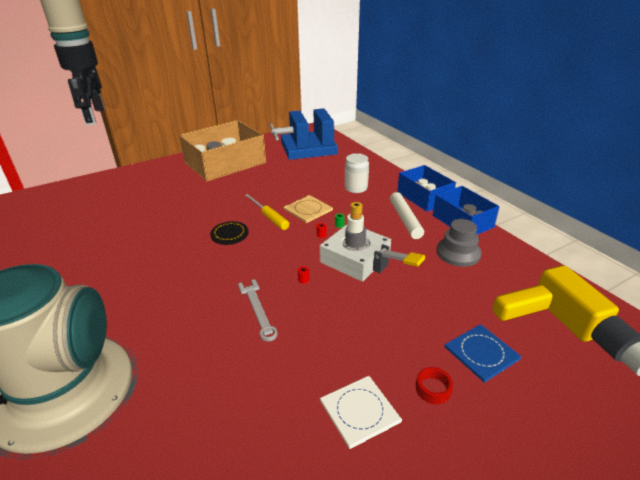

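View pics/wrist0.png

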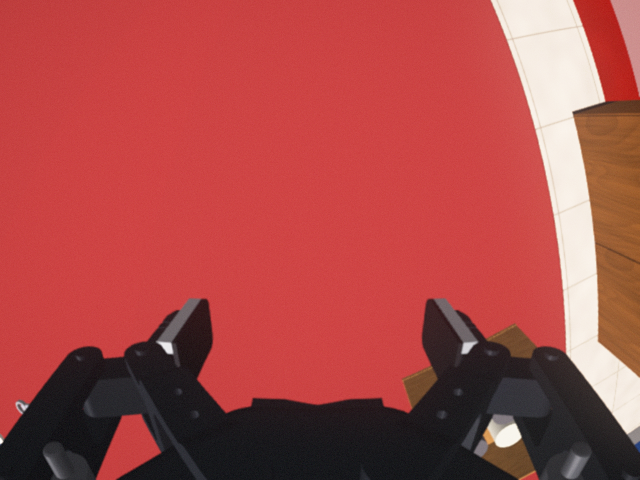

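The top view shows the nest with its stack at about (309,182), the lever pad at (378,154), blue plate (479,171), wood (188,174), mat (183,285) and tile (470,296). The red and green look-alikes lie around the nest.

```bash
cat >> h.py <<'E'
def bp(cam,uv,z,k=None):
    k=k or manip.get_calibration(cam); K=k['camera_matrix'];R=cv2.Rodrigues(k['rvec'])[0];t=k['tvec'].ravel()
    uv=np.atleast_2d(np.float64(uv))
    p=(uv-[K[0,2],K[1,2]])/K[0,0]
    if cam=='wrist':
        th=np.linalg.norm(p,axis=1,keepdims=True); d=np.hstack([p/np.maximum(th,1e-9)*np.sin(th),np.cos(th)])
    else: d=np.hstack([p,np.ones((len(p),1))])
    d=d@R; c=-R.T@t
    return c+d*((z-c[2])/d[:,2:3])
def proj(cam,P,k=None):
    k=k or manip.get_calibration(cam); K=k['camera_matrix'];R=cv2.Rodrigues(k['rvec'])[0];t=k['tvec'].ravel()
    q=np.atleast_2d(P)@R.T+t
    if cam=='wrist':
        r=np.linalg.norm(q[:,:2],axis=1,keepdims=True); th=np.arctan2(r,q[:,2:3]); p=q[:,:2]/np.maximum(r,1e-9)*th
    else: p=q[:,:2]/q[:,2:3]
    return p*K[0,0]+[K[0,2],K[1,2]]
def crop(im,x0,y0,x1,y1,s,f):
    cv2.imwrite('pics/'+f,cv2.resize(im[y0:y1,x0:x1],None,fx=s,fy=s,interpolation=cv2.INTER_CUBIC))
def tcprot():
    from scipy.spatial.transform import Rotation as Ro
    q=manip.get_state()['ee_rot']; return Ro.from_quat([q[1],q[2],q[3],q[0]]).as_matrix()
E
python3 - <<'E'
from h import *
im=cv2.imread('pics/top0.png'); crop(im,255,130,405,230,5,'nest_c.png')
for n,z in [('nest',.045),('blue_plate',.008),('wood_board',.008),('black_mat',.008),('white_tile',.008),('plug',.137),('bush',.109),('coupling',.079),('lever',.06)]:
  for c in ['top','side']:
    for r in manip.masks_of(c,n)[:3]:
        m=r['pixels']; cs,_=cv2.findContours(m.astype(np.uint8),0,1)
        cc=max(cs,key=cv2.contourArea); (rc,rw,ra)=cv2.minAreaRect(cc)
        print(c,n,round(r['conf'],2),np.round(r['location'],1),m.sum(),np.round(rc,1),np.round(rw,1),round(ra,1),'W',np.round(bp(c,rc,z)[0],4))
E
```

```text
top nest 0.83 [319.5 174.9] 3559 [333.5 172.6] [ 61.5 114. ] 69.1 W [ 0.6122 -0.0132  0.045 ]
side nest 0.75 [362.5 255.5] 2737 [369.7 257. ] [101.6  50.6] 24.0 W [ 0.5887 -0.0261  0.045 ]
top blue_plate 0.77 [474.8 171.9] 2122 [478.  170.5] [45. 48.] 90.0 W [ 0.6295 -0.2975  0.008 ]
side blue_plate 0.59 [485.  352.8] 2382 [482.6 351.3] [65.1 45.6] 43.0 W [ 0.626  -0.3021  0.008 ]
top wood_board 0.77 [187.4 172.8] 2101 [188.2 174. ] [45.8 47.2] 80.0 W [0.6096 0.2678 0.008 ]
side wood_board 0.93 [306.6 210.4] 702 [307.6 208.8] [23.2 41.8] 66.8 W [0.6039 0.2591 0.008 ]
side wood_board 0.73 [366.5 255.7] 2666 [370.3 257.6] [101.2  50.4] 24.0 W [0.6187 0.0098 0.008 ]
side wood_board 0.59 [409. 257.] 389 [402.1 256.8] [43.7 12.6] 11.3 W [ 0.679  -0.0246  0.008 ]
top black_mat 0.95 [184.9 283.8] 1757 [183. 284.] [46. 46.] 90.0 W [0.3966 0.2708 0.008 ]
side black_mat 0.89 [226.9 234. ] 722 [229.5 233.5] [23. 37.] 90.0 W [0.3924 0.2599 0.008 ]
top white_tile 0.6 [467.2 292.7] 2223 [469.1 294.7] [47.2 47.8] 3.8 W [ 0.387  -0.2815  0.008 ]
side white_tile 0.58 [362.  410.9] 3307 [360.8 410.1] 
[... 870 characters left out ...]
62 [183.  284.5] [45. 44.] 90.0 W [0.4001 0.2512 0.079 ]
top coupling 0.67 [317.  190.7] 211 [308.9 183.9] [25.  29.7] 73.3 W [0.5847 0.0319 0.079 ]
top coupling 0.61 [308.2 187.3] 139 [308.7 185. ] [15.5 23.4] 71.6 W [0.5827 0.0323 0.079 ]
side coupling 0.87 [357.4 237.5] 292 [355.  238.5] [17. 20.] 90.0 W [0.5721 0.0047 0.079 ]
top lever 0.91 [370.5 157.5] 564 [361.9 159.3] [18.4 51.6] 68.2 W [ 0.6354 -0.0646  0.06  ]
top lever 0.61 [321.  174.5] 3430 [333.7 172.4] [ 60.5 113.2] 69.8 W [ 0.6098 -0.013   0.06  ]
side lever 0.62 [406.9 258.6] 415 [401.6 257.3] [44.7 12.5] 9.5 W [ 0.6297 -0.0757  0.06  ]
side lever 0.22 [305.8 211.1] 712 [307.5 208.5] [23.7 42.5] 63.4 W [0.5632 0.1854 0.06  ]
```

View pics/nest_c.png

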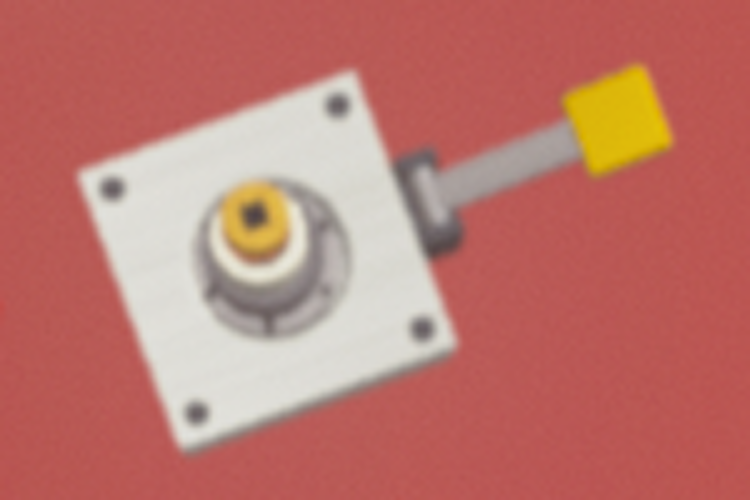

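Run:
```python
from h import *
im=cv2.imread('pics/top0.png')
tiles=[]
for n,(x,y) in dict(blue=(479,171),wood=(188,174),mat=(183,285),tile=(470,296)).items():
    c=im[y-35:y+35,x-35:x+35]; tiles.append(cv2.resize(c,None,fx=5.5,fy=5.5,interpolation=cv2.INTER_CUBIC))
cv2.imwrite('pics/places.png',np.vstack([np.hstack(tiles[:2]),np.hstack(tiles[2:])])[:, :])
c=np.array([[78,172],[352,72],[456,348],[180,447]])/5+[255,130]
P=bp('top',c,.045); print(P, P.mean(0))
b=np.array([[112,188],[337,105],[422,328],[197,413]])/5+[255,130]
P=bp('top',b,.045); print(P, P.mean(0))
print('pad',bp('top',np.array([[617,120]])/5+[255,130],.067))
print('plugtop',bp('top',np.array([[256,214]])/5+[255,130],.137))
print('disc',bp('top',np.array([[272,260]])/5+[255,130],.045))
print('side plug',proj('side',[[.585,.033,.137]]),)
```

```text
[[ 0.62499299  0.10481063  0.045     ]
 [ 0.66518688  0.00305016  0.045     ]
 [ 0.56197993 -0.03790962  0.045     ]
 [ 0.52267417  0.06425889  0.045     ]] [0.59370849 0.03355251 0.045     ]
[[ 0.61925401  0.09195518  0.045     ]
 [ 0.65255458  0.00842518  0.045     ]
 [ 0.5692059  -0.02505942  0.045     ]
 [ 0.53551246  0.05822644  0.045     ]] [0.59413174 0.03338685 0.045     ]
pad [[ 0.64443057 -0.09396831  0.067     ]]
plugtop [[0.59423881 0.03586682 0.137     ]]
disc [[0.59350628 0.03153105 0.045     ]]
side plug [[353.22059928 206.16182827]]
```

View pics/places.png

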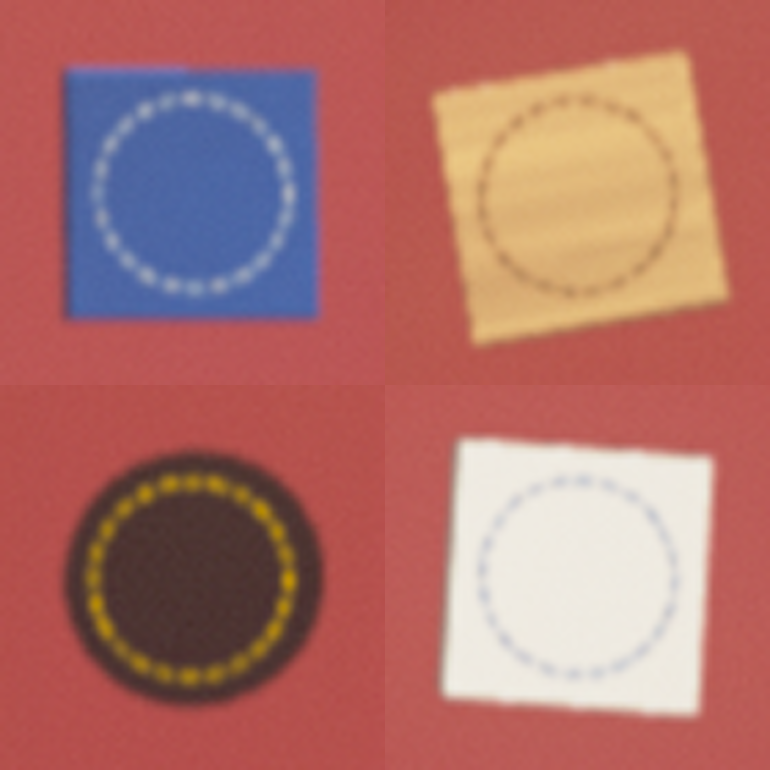

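Run:
```python
from h import *
for n,(x,y),v in [('blue',(479,171),(193,195)),('wood',(188,174),(194,195)),('mat',(183,285),(191,195)),('tile',(470,296),(194,193))]:
    u=np.array([x-35,y-35])+(np.array(v)+.5)/5.5-.5
    print(n,u,bp('top',u,.008)[0])
print(tcprot())
```

```text
blue [478.68181818 171.04545455] [ 0.62846838 -0.29888485  0.008     ]
wood [187.86363636 174.04545455] [0.60962211 0.26852557 0.008     ]
mat [182.31818182 285.04545455] [0.39455374 0.27201664 0.008     ]
tile [469.86363636 295.68181818] [ 0.38510854 -0.28310391  0.008     ]
[[ 3.53984108e-01  9.35251437e-01  1.96661263e-05]
 [ 9.35251429e-01 -3.53984107e-01  1.27218113e-04]
 [ 1.25942419e-04 -2.66404175e-05 -9.99999992e-01]]
```

```bash
cat >> h.py <<'E'
def go(x,y,z,yaw=np.pi/2):
    s=manip.get_state(); R=tcprot(); d=R.T@(np.array([x,y,z])-s['position'])
    y0=np.arctan2(R[1,0],R[0,0]); 
    print('clk',round(s['clock'],2),'pos',np.round(s['position'],4),'yaw',round(y0,4),'shift mm',np.round(d*1000,1),'turn',round(-(yaw-y0),4),'F',np.round(s['contact_force'],1),'w',round(s['width'],4),'tilt',np.round(R[:,2],4))
E
python3 -c "
from h import *
go(.594,.035,.2)
print(proj('side',[[.594,.0355,.137]]))"
```

```text
clk 1.05 pos [0.2035 0.5378 0.2313] yaw 1.209 shift mm [-332.   543.2   31.3] turn -0.3618 F [ 0.5  0.6 -0.5] w 0.085 tilt [ 0.e+00  1.e-04 -1.e+00]
[[356.19541049 204.40324014]]
```

Call:
drive_tool([
  [-26, 42, 0, -0.07, 0.2],
  [-52, 84, 0, -0.14, 0.2],
  [-78, 126, 0, -0.21, 0.2],
  [-104, 168, 0, -0.28, 0.2],
  [-130, 212, 0, -0.362, 0.2],
])

```text
clock: 1.55
position: [0.3559, 0.3405, 0.2316]
ee_rot: [0.0, 0.706, 0.709, 0.0]
contact_force: [0.9, 1.4, -0.2]
width: 0.0512
```

```bash
python3 -c "
from h import *
go(.594,.035,.2)"
```

```text
clk 1.55 pos [0.3559 0.3405 0.2316] yaw 1.5749 shift mm [-306.5  236.9   31.6] turn 0.0041 F [ 0.9  1.4 -0.2] w 0.0512 tilt [ 7.e-04  5.e-04 -1.e+00]
```

Call:
drive_tool([
  [-38, 29, 0, 0.004, 0.2],
  [-76, 58, 0, 0.004, 0.2],
  [-114, 87, 0, 0.004, 0.2],
  [-152, 116, 0, 0.004, 0.2],
  [-190, 146, 0, 0.004, 0.2],
])

```text
clock: 2.05
position: [0.5035, 0.1494, 0.2318]
ee_rot: [0.0, 0.707, 0.707, 0.001]
contact_force: [1.7, 1.2, 0.6]
width: 0.0508
```

Call:
drive_tool([
  [-38, 30, 0, 0, 0.2],
  [-76, 60, 0, 0, 0.2],
  [-116, 91, 10, 0, 0.2],
  [-116, 91, 21, 0, 0.2],
  [-116, 91, 31, 0, 0.2],
])

```text
clock: 2.55
position: [0.5947, 0.0324, 0.1996]
ee_rot: [-0.001, 0.708, 0.706, 0.0]
contact_force: [-0.2, 0.5, 0.1]
width: 0.0512
```

```bash
python3 -c "
from h import *
go(.594,.035,.2)
k=manip.get_calibration('wrist');save('wrist','w1.png')
print(proj('wrist',[[.594,.0355,.137],[.594,.0335,.045],[.644,-.094,.067]],k))"
```

```text
clk 2.55 pos [0.5947 0.0324 0.1996] yaw 1.5682 shift mm [ 2.6 -0.8 -0.4] turn -0.0026 F [-0.2  0.5  0.1] w 0.0512 tilt [-1.0e-04  1.4e-03 -1.0e+00]
[[321.76196095 257.69566767]
 [317.71162222 223.04596788]
 [167.83804069 287.93289668]]
```

View pics/w1.png

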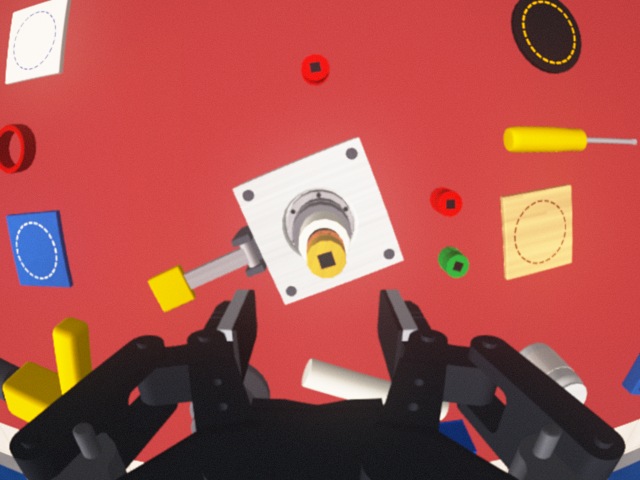

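The wrist view shows the plug's top at (326,259), which agrees with the top-camera estimate to about 2 mm. I'm descending now.

Call:
drive_tool([
  [4, 0, 20, 0, 0.2],
  [4, 0, 45, 0, 0.2],
  [4, 0, 65, 0, 0.2],
  [4, 0, 80, 0, 0.2],
  [4, 0, 86, 0, 0.2],
])

```text
clock: 3.1
position: [0.5903, 0.0395, 0.1106]
ee_rot: [-0.004, 0.707, 0.707, -0.002]
contact_force: [-0.1, 0.0, -0.3]
width: 0.0515
```

```bash
python3 -c "
from h import *
go(.594,.0365,.113)
save('wrist','w2.png')"
```

```text
clk 3.1 pos [0.5903 0.0395 0.1106] yaw 1.5718 shift mm [-2.9  3.7 -2.5] turn 0.001 F [-0.1  0.  -0.3] w 0.0515 tilt [-0.0074  0.0025 -1.    ]
```

View pics/w2.png

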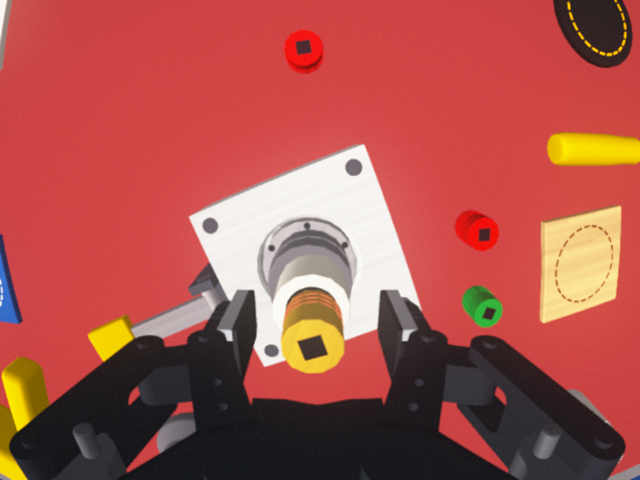

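Call:
drive_tool([
  [0, 2, -2, 0, 0.2],
  [-1, 2, -2, 0, 0.2],
  [-1, 2, -2, 0, 0.2],
])

```text
clock: 3.45
position: [0.5932, 0.0383, 0.1135]
ee_rot: [-0.003, 0.707, 0.707, -0.001]
contact_force: [-0.3, 0.4, -0.6]
width: 0.0509
```

```bash
python3 -c "
from h import *
go(.594,.0365,.113)
k=manip.get_calibration('wrist')
print(proj('wrist',[[.594,.0365,.137]],k),bp('wrist',[[313,346]],.137,k))"
```

```text
clk 3.45 pos [0.5932 0.0383 0.1135] yaw 1.5718 shift mm [-1.8  0.8  0.5] turn 0.001 F [-0.3  0.4 -0.6] w 0.0509 tilt [-0.0053  0.0022 -1.    ]
[[311.46066178 333.62002121]] [[0.59937164 0.03704289 0.137     ]]
```

Call:
drive_tool([
  [-1, 2, 0, 0, -0.2],
  [-1, 2, 0, 0, -1],
  [-1, 2, 0, 0, -1],
  [-1, 2, 0, 0, -1],
  [-1, 2, 0, 0, -1],
], squeeze=40)

```text
clock: 3.95
position: [0.5959, 0.0374, 0.1142]
ee_rot: [-0.002, 0.707, 0.707, -0.0]
contact_force: [1.1, 1.2, 4.9]
width: 0.0217
```

Call:
drive_tool([
  [0, 0, 0, 0, -1],
  [0, 0, -15, 0, -1],
  [0, 0, -40, 0, -1],
  [0, 0, -70, 0, -1],
  [0, 0, -90, 0, -1],
])

```text
clock: 4.45
position: [0.5961, 0.0369, 0.2052]
ee_rot: [-0.002, 0.707, 0.707, -0.001]
contact_force: [0.2, 0.0, 0.6]
width: 0.0217
```

```bash
python3 -c "
from h import *
go(.6285,-.299,.2)
save('wrist','w3.png')"
```

```text
clk 4.45 pos [0.5961 0.0369 0.2052] yaw 1.5717 shift mm [-335.9   32.1    4.4] turn 0.0009 F [0.2 0.  0.6] w 0.0217 tilt [-0.0038  0.0019 -1.    ]
```

View pics/w3.png

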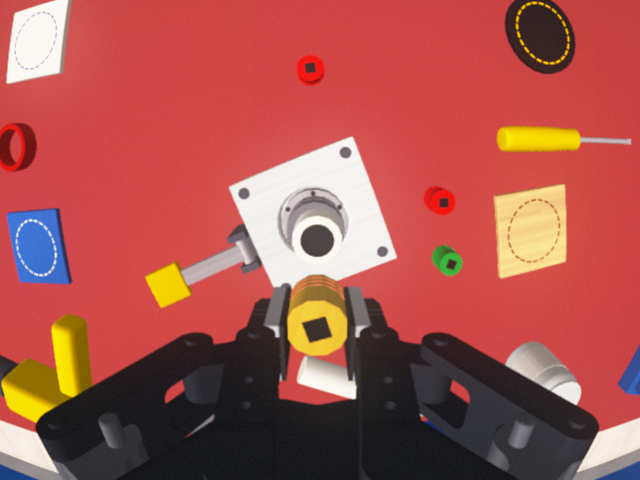

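Call:
drive_tool([
  [-48, 5, 0, 0, -1],
  [-96, 9, 0, 0, -1],
  [-144, 14, 0, 0, -1],
  [-192, 18, 0, 0, -1],
  [-240, 23, 0, 0, -1],
])

```text
clock: 5.0
position: [0.62, -0.2048, 0.2064]
ee_rot: [-0.001, 0.707, 0.707, 0.001]
contact_force: [0.8, -1.0, -1.3]
width: 0.0218
```

Call:
drive_tool([
  [-40, 4, 5, 0, -1],
  [-75, 7, 25, 0, -1],
  [-95, 9, 60, 0, -1],
  [-98, 9, 100, 0, -1],
  [-98, 9, 120, 0, -1],
])

```text
clock: 5.5
position: [0.6257, -0.3023, 0.0801]
ee_rot: [-0.005, 0.707, 0.707, -0.001]
contact_force: [-0.9, 0.3, -1.1]
width: 0.0215
```

```bash
python3 -c "
from h import *
go(.6285,-.299,.0135)
k=manip.get_calibration('wrist');save('wrist','w4.png')
print(proj('wrist',[[.6285,-.299,.008]],k))"
```

```text
clk 5.5 pos [ 0.6257 -0.3023  0.0801] yaw 1.5699 shift mm [ 2.9  3.4 66.6] turn -0.0009 F [-0.9  0.3 -1.1] w 0.0215 tilt [-0.0086  0.0069 -0.9999]
[[321.13591839 259.43155688]]
```

View pics/w4.png

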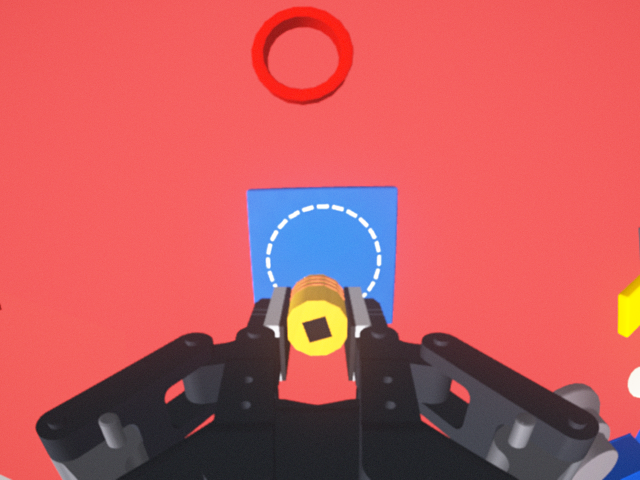

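Call:
drive_tool([
  [3, 4, 20, 0, -1],
  [3, 4, 40, 0, -1],
  [3, 4, 55, 0, -1],
  [3, 4, 62, 0, -1],
  [3, 4, 64, 0, -1],
])

```text
clock: 6.05
position: [0.6272, -0.297, 0.0133]
ee_rot: [-0.008, 0.707, 0.707, -0.001]
contact_force: [-1.6, 1.7, 4.8]
width: 0.0214
```

Call:
drive_tool([
  [0, 0, 0, 0, -1],
  [0, 0, 0, 0, -1],
])

```text
clock: 6.25
position: [0.6279, -0.2974, 0.0142]
ee_rot: [-0.007, 0.707, 0.707, -0.001]
contact_force: [-0.7, -0.5, 0.1]
width: 0.0215
```

```bash
python3 -c "
from h import *
go(.6285,-.299,.0135)"
```

```text
clk 6.25 pos [ 0.6279 -0.2974  0.0142] yaw 1.5706 shift mm [-1.6  0.6  0.7] turn -0.0002 F [-0.7 -0.5  0.1] w 0.0215 tilt [-0.0119  0.009  -0.9999]
```

Call:
drive_tool([
  [-1, 0, 1, 0, -1],
  [-1, 0, 1, 0, -1],
  [-1, 0, 1, 0, -0.4],
  [-1, 0, 1, 0, 0.1],
  [-1, 0, 1, 0, 0.1],
])

```text
clock: 6.75
position: [0.628, -0.2985, 0.0133]
ee_rot: [-0.007, 0.707, 0.707, -0.001]
contact_force: [-0.2, 1.3, 0.6]
width: 0.0468
```

Call:
drive_tool([
  [0, 0, -5, 0, 0.1],
  [0, 0, -30, 0, 0.1],
  [0, 0, -70, 0, 0.2],
  [0, 0, -120, 0, 0.2],
  [0, 0, -170, 0, 0.2],
])

```text
clock: 7.25
position: [0.6296, -0.2997, 0.1851]
ee_rot: [-0.008, 0.707, 0.707, -0.001]
contact_force: [0.5, -1.1, 0.5]
width: 0.0511
```

```bash
python3 -c "
from h import *
go(.594,.036,.2)
k=manip.get_calibration('wrist');save('wrist','w5.png')
print(proj('wrist',[[.6285,-.299,.036]],k))"
```

```text
clk 7.25 pos [ 0.6296 -0.2997  0.1851] yaw 1.5706 shift mm [335.8 -35.8 -11.4] turn -0.0002 F [ 0.5 -1.1  0.5] w 0.0511 tilt [-0.0123  0.0092 -0.9999]
[[315.72124108 226.32435623]]
```

View pics/w5.png

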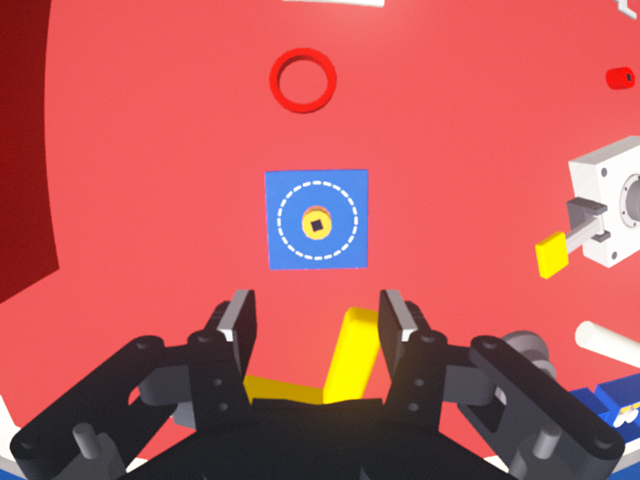

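Plug stands in the middle of the blue ring at (316,224). Next, the bush.

Call:
drive_tool([
  [48, -5, 0, 0, 0.3],
  [96, -10, 0, 0, 0.3],
  [144, -15, 0, 0, 0.3],
  [192, -20, 0, 0, 0.3],
  [240, -26, 0, 0, 0.3],
])

```text
clock: 7.8
position: [0.6076, -0.0605, 0.1962]
ee_rot: [0.001, 0.707, 0.707, 0.001]
contact_force: [0.1, -0.1, -0.2]
width: 0.0555
```

Call:
drive_tool([
  [48, -5, 0, 0, 0.3],
  [90, -9, 5, 0, 0.3],
  [96, -10, 15, 0, 0.3],
  [96, -10, 25, 0, 0.3],
  [96, -10, 25, 0, 0.3],
])

```text
clock: 8.3
position: [0.5967, 0.0346, 0.1694]
ee_rot: [0.001, 0.707, 0.707, -0.0]
contact_force: [0.2, -1.3, -0.8]
width: 0.0554
```

```bash
python3 -c "
from h import *
go(.594,.036,.084)
k=manip.get_calibration('wrist');im=save('wrist','w6.png')
print(proj('wrist',[[.595,.036,.109]],k))
for r in manip.masks_of('wrist','bush')[:2]: 
  v,u=np.nonzero(r['pixels']); print(r['conf'],r['location'],u.min(),u.max(),v.min(),v.max())
"
```

```text
clk 8.3 pos [0.5967 0.0346 0.1694] yaw 1.5703 shift mm [ 1.5 -2.8 85.4] turn -0.0005 F [ 0.2 -1.3 -0.8] w 0.0554 tilt [ 8.e-04 -9.e-04 -1.e+00]
[[318.99961554 257.18889262]]
0.96 [319.5, 250.3] 293 351 217 282
```

View pics/w6.png

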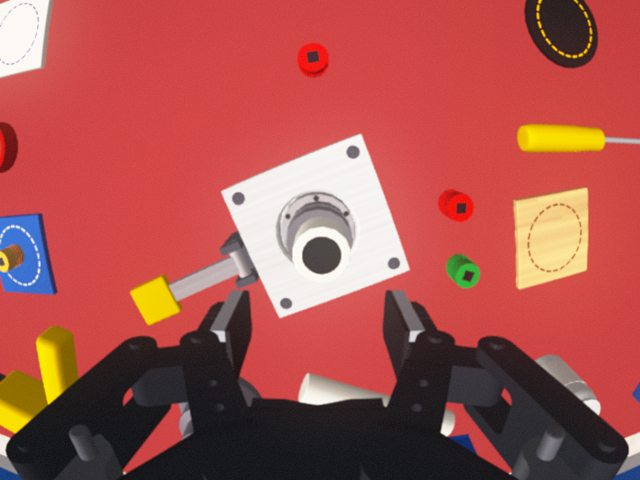

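Call:
drive_tool([
  [2, -2, 20, 0, 0.3],
  [2, -2, 45, 0, 0.3],
  [2, -2, 65, 0, 0.3],
  [2, -2, 80, 0, 0.3],
  [2, -2, 85, 0, 0.3],
])

```text
clock: 8.9
position: [0.5956, 0.0343, 0.0842]
ee_rot: [0.001, 0.709, 0.706, -0.0]
contact_force: [0.7, 0.1, -0.2]
width: 0.0557
```

Call:
drive_tool([
  [0, 0, 0, 0, 0.3],
  [0, 0, 0, 0, 0.3],
])

```text
clock: 9.1
position: [0.5964, 0.0333, 0.0849]
ee_rot: [0.001, 0.709, 0.705, 0.0]
contact_force: [0.6, 0.6, -0.0]
width: 0.0558
```

```bash
python3 -c "
from h import *
go(.595,.037,.084)
"
```

```text
clk 9.1 pos [0.5964 0.0333 0.0849] yaw 1.5654 shift mm [ 3.6 -1.4  0.9] turn -0.0054 F [ 0.6  0.6 -0. ] w 0.0558 tilt [ 0.002  -0.0011 -1.    ]
```

Call:
drive_tool([
  [3, -1, 0, -0.005, 0.2],
  [3, -1, 0, -0.005, -0.1],
  [3, -1, 0, -0.005, -1],
  [3, -1, 0, -0.005, -1],
  [3, -1, 0, -0.005, -1],
])

```text
clock: 9.6
position: [0.596, 0.0366, 0.0859]
ee_rot: [0.002, 0.707, 0.707, 0.001]
contact_force: [0.2, 1.3, 5.5]
width: 0.0316
```

Call:
drive_tool([
  [0, 0, 0, 0, -1],
  [0, 0, -15, 0, -1],
  [0, 0, -40, 0, -1],
  [0, 0, -70, 0, -1],
  [0, 0, -90, 0, -1],
])

```text
clock: 10.1
position: [0.596, 0.0366, 0.1773]
ee_rot: [0.002, 0.707, 0.707, 0.001]
contact_force: [-0.4, -0.8, -1.1]
width: 0.0316
```

```bash
python3 -c "
from h import *
go(.6095,.2685,.1)
save('wrist','w7.png')
"
```

```text
clk 10.1 pos [0.596  0.0366 0.1773] yaw 1.5707 shift mm [232.  13.  77.] turn -0.0001 F [-0.4 -0.8 -1.1] w 0.0316 tilt [ 0.005  -0.0013 -1.    ]
```

View pics/w7.png

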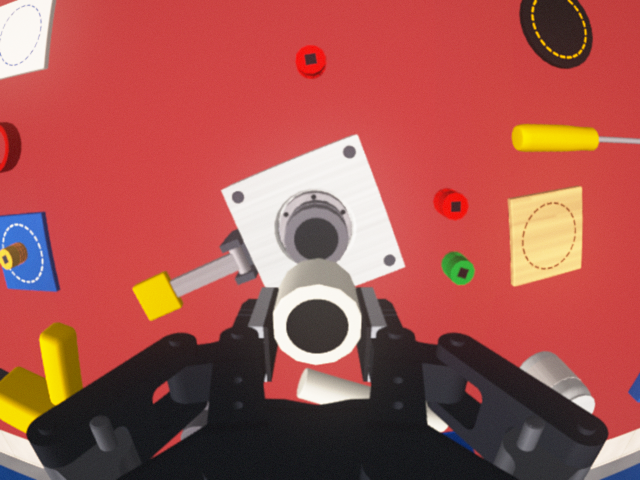

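Call:
drive_tool([
  [48, 3, 0, 0, -1],
  [96, 6, 0, 0, -1],
  [144, 9, 0, 0, -1],
  [190, 11, 0, 0, -1],
  [225, 13, 20, 0, -1],
])

```text
clock: 10.65
position: [0.6124, 0.2649, 0.1617]
ee_rot: [0.005, 0.707, 0.708, 0.006]
contact_force: [0.3, -0.1, -0.1]
width: 0.0317
```

Call:
drive_tool([
  [7, 0, 10, 0, -1],
  [7, 0, 40, 0, -1],
  [7, 0, 60, 0, -1],
  [7, 0, 70, 0, -1],
  [7, 0, 70, 0, -1],
])

```text
clock: 11.15
position: [0.6122, 0.2706, 0.0894]
ee_rot: [0.005, 0.707, 0.707, 0.004]
contact_force: [-0.3, -0.0, -0.1]
width: 0.0314
```

```bash
python3 -c "
from h import *
go(.6095,.2685,.0145)
k=manip.get_calibration('wrist');save('wrist','w8.png')
print(proj('wrist',[[.6095,.2685,.008]],k))
"
```

```text
clk 11.15 pos [0.6122 0.2706 0.0894] yaw 1.5716 shift mm [-2.  -3.6 74.9] turn 0.0008 F [-0.3 -0.  -0.1] w 0.0314 tilt [ 0.0115 -0.0012 -0.9999]
[[313.21239788 244.00815476]]
```

View pics/w8.png

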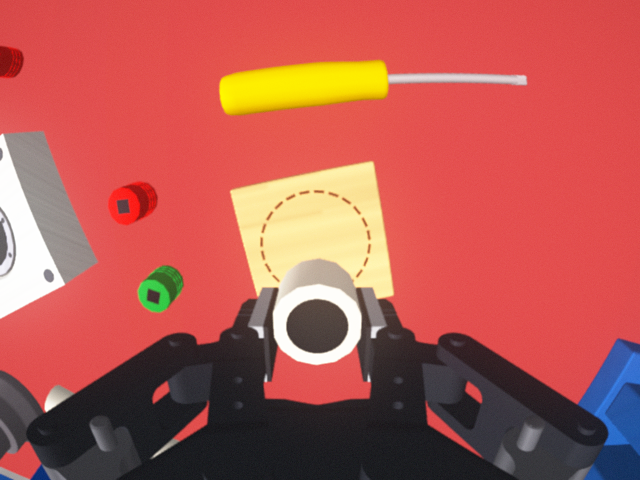

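Call:
drive_tool([
  [-1, -3, 20, 0, -1],
  [-1, -3, 45, 0, -1],
  [-1, -3, 62, 0, -1],
  [-1, -3, 71, 0, -1],
  [-1, -3, 73, 0, -1],
])

```text
clock: 11.7
position: [0.6116, 0.2697, 0.018]
ee_rot: [0.005, 0.707, 0.707, 0.005]
contact_force: [-0.5, 0.2, -0.5]
width: 0.032
```

Call:
drive_tool([
  [0, 0, 0, 0, -1],
  [0, 0, 0, 0, -1],
])

```text
clock: 11.9
position: [0.6127, 0.27, 0.0194]
ee_rot: [0.006, 0.707, 0.707, 0.006]
contact_force: [0.1, 0.2, -0.2]
width: 0.0321
```

```bash
python3 -c "
from h import *
go(.6095,.2685,.0145)"
```

```text
clk 11.9 pos [0.6127 0.27   0.0194] yaw 1.5709 shift mm [-1.5 -3.3  4.9] turn 0.0001 F [ 0.1  0.2 -0.2] w 0.0321 tilt [ 1.690e-02  5.000e-04 -9.999e-01]
```

Call:
drive_tool([
  [-1, -3, 3, 0, -1],
  [-1, -3, 5, 0, -1],
  [-1, -3, 5, 0, -1],
])

```text
clock: 12.2
position: [0.6099, 0.269, 0.0151]
ee_rot: [0.006, 0.707, 0.707, 0.006]
contact_force: [-0.2, -0.0, 1.3]
width: 0.0318
```

```bash
python3 -c "
from h import *
go(.6095,.2685,.0145)"
```

```text
clk 12.2 pos [0.6099 0.269  0.0151] yaw 1.571 shift mm [-0.5 -0.4  0.6] turn 0.0002 F [-0.2 -0.   1.3] w 0.0318 tilt [ 1.750e-02  7.000e-04 -9.998e-01]
```

Call:
drive_tool([
  [0, 0, 0, 0, -0.2],
  [0, 0, 0, 0, 0.1],
  [0, 0, 0, 0, 0.3],
  [0, 0, 0, 0, 0.3],
  [0, 0, 0, 0, 0.3],
])

```text
clock: 12.7
position: [0.6098, 0.269, 0.0149]
ee_rot: [0.006, 0.707, 0.707, 0.006]
contact_force: [-0.1, 0.7, 0.2]
width: 0.0551
```

Call:
drive_tool([
  [0, 0, -8, 0, 0.3],
  [0, 0, -30, 0, 0.3],
  [0, 0, -70, 0, 0.5],
  [0, 0, -110, 0, 0.5],
  [0, 0, -140, 0, 0.5],
])

```text
clock: 13.2
position: [0.6082, 0.2692, 0.1583]
ee_rot: [0.007, 0.707, 0.707, 0.008]
contact_force: [-0.4, 0.3, 0.0]
width: 0.0643
```

```bash
python3 -c "
from h import *
go(.594,.036,.14)
k=manip.get_calibration('wrist');save('wrist','w9.png')
print(proj('wrist',[[.6095,.2685,.038]],k))
"
```

```text
clk 13.2 pos [0.6082 0.2692 0.1583] yaw 1.571 shift mm [-233.2  -14.6   17.6] turn 0.0003 F [-0.4  0.3  0. ] w 0.0643 tilt [ 0.0206  0.0017 -0.9998]
[[315.28255719 232.75439308]]
```

View pics/w9.png

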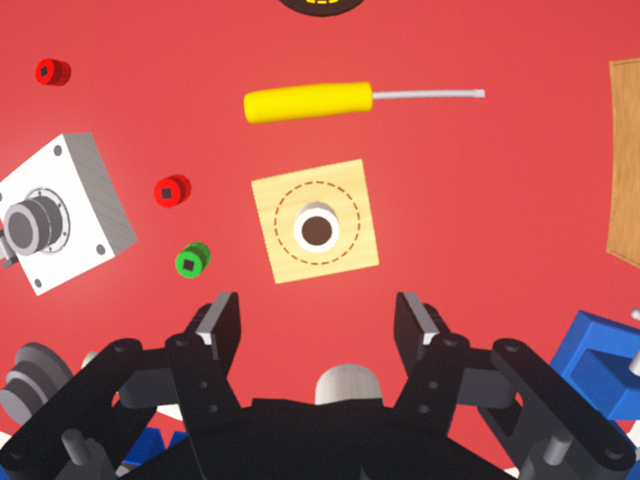

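The bush stands centred in the plywood ring at (317,230). Next is the coupling, 45 mm across, so I open to about 72 mm.

Call:
drive_tool([
  [-48, -3, 0, 0, 0.6],
  [-96, -6, 0, 0, 0.6],
  [-144, -9, 0, 0, 0.6],
  [-192, -12, 0, 0, 0.6],
  [-229, -15, 0, 0, 0.6],
])

```text
clock: 13.75
position: [0.5954, 0.0385, 0.1628]
ee_rot: [0.009, 0.707, 0.707, 0.012]
contact_force: [-0.1, -0.4, -0.5]
width: 0.0686
```

Call:
drive_tool([
  [-3, 0, 5, 0, 0.6],
  [-3, 0, 10, 0, 0.6],
  [-3, 0, 10, 0, 0.6],
])

```text
clock: 14.05
position: [0.5952, 0.0365, 0.1521]
ee_rot: [0.008, 0.707, 0.707, 0.012]
contact_force: [0.3, 0.0, 0.7]
width: 0.0683
```

```bash
python3 -c "
from h import *
go(.595,.037,.05)
k=manip.get_calibration('wrist');im=save('wrist','w10.png')
print(proj('wrist',[[.595,.036,.079]],k))
for r in manip.masks_of('wrist','coupling')[:2]: 
  v,u=np.nonzero(r['pixels']); print(r['conf'],r['location'],u.min(),u.max(),v.min(),v.max())
"
```

```text
clk 14.05 pos [0.5952 0.0365 0.1521] yaw 1.5705 shift mm [ 1.00e-01 -3.10e+00  1.02e+02] turn -0.0003 F [0.3 0.  0.7] w 0.0683 tilt [ 0.0285  0.0046 -0.9996]
[[315.191846   250.02021919]]
0.86 [315.4, 243.1] 280 351 203 282
```

View pics/w10.png

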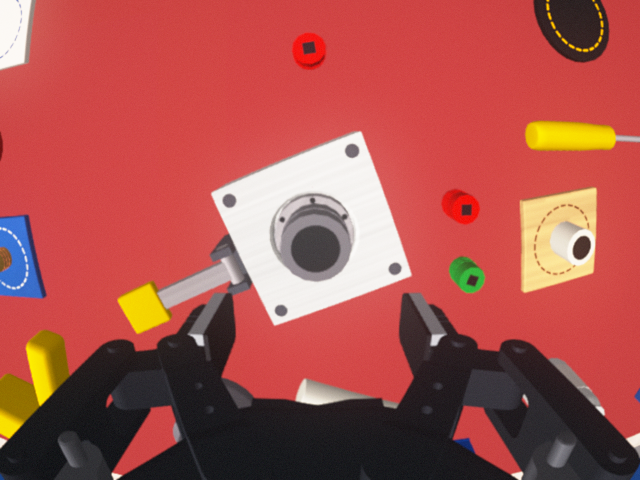

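Call:
drive_tool([
  [0, -1, 25, 0, 0.6],
  [0, -2, 55, 0, 0.6],
  [0, -3, 80, 0, 0.6],
  [0, -3, 95, 0, 0.6],
  [0, -3, 98, 0, 0.6],
])

```text
clock: 14.65
position: [0.5942, 0.0389, 0.0525]
ee_rot: [0.007, 0.706, 0.708, 0.011]
contact_force: [-1.3, 0.2, -0.3]
width: 0.0684
```

Call:
drive_tool([
  [0, 0, 0, 0, 0.6],
  [0, 0, 0, 0, 0.6],
])

```text
clock: 14.85
position: [0.5948, 0.0397, 0.0532]
ee_rot: [0.008, 0.706, 0.708, 0.011]
contact_force: [0.5, 0.4, 0.1]
width: 0.0687
```

```bash
python3 -c "
from h import *
go(.595,.036,.051)
"
```

```text
clk 14.85 pos [0.5948 0.0397 0.0532] yaw 1.5749 shift mm [-3.7  0.1  2.2] turn 0.0041 F [0.5 0.4 0.1] w 0.0687 tilt [ 0.0265  0.0049 -0.9996]
```

Call:
drive_tool([
  [-3, 0, 1, 0.004, 0.5],
  [-3, 0, 1, 0.004, 0.2],
  [-3, 0, 1, 0.004, -1],
  [-3, 0, 1, 0.004, -1],
  [-3, 0, 1, 0.004, -1],
])

```text
clock: 15.35
position: [0.5955, 0.0365, 0.0532]
ee_rot: [0.008, 0.707, 0.707, 0.012]
contact_force: [-0.5, -0.3, 5.4]
width: 0.042
```

Call:
drive_tool([
  [0, 0, 0, 0, -1],
  [0, 0, -15, 0, -1],
  [0, 0, -40, 0, -1],
  [0, 0, -70, 0, -1],
  [0, 0, -100, 0, -1],
])

```text
clock: 15.85
position: [0.5919, 0.0361, 0.1533]
ee_rot: [0.008, 0.707, 0.707, 0.011]
contact_force: [0.6, -0.4, -0.1]
width: 0.0415
```

```bash
python3 -c "
from h import *
go(.3945,.272,.12)
k=manip.get_calibration('wrist');save('wrist','w11.png')
print(proj('wrist',[[.595,.0335,.045],[.3945,.272,.008]],k))
"
```

```text
clk 15.85 pos [0.5919 0.0361 0.1533] yaw 1.5707 shift mm [ 235.8 -198.3   29.2] turn -0.0001 F [ 0.6 -0.4 -0.1] w 0.0415 tilt [ 0.0264  0.0049 -0.9996]
[[312.11123607 238.87167456]
 [574.04785084  17.29594136]]
```

View pics/w11.png

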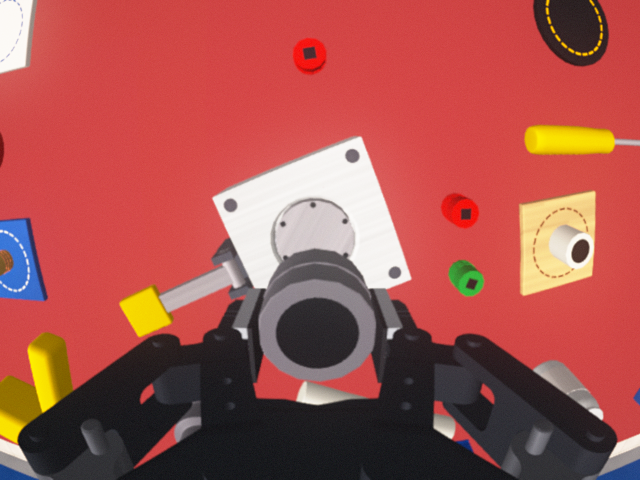

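Call:
drive_tool([
  [36, -30, 0, 0, -1],
  [72, -60, 0, 0, -1],
  [108, -90, 0, 0, -1],
  [144, -121, 0, 0, -1],
  [180, -151, 0, 0, -1],
])

```text
clock: 16.4
position: [0.4424, 0.2169, 0.1537]
ee_rot: [0.011, 0.707, 0.707, 0.014]
contact_force: [0.4, 0.7, -1.9]
width: 0.0416
```

Call:
drive_tool([
  [34, -28, 0, 0, -1],
  [54, -45, 10, 0, -1],
  [56, -47, 30, 0, -1],
  [56, -47, 50, 0, -1],
  [56, -47, 60, 0, -1],
])

```text
clock: 16.9
position: [0.3961, 0.2729, 0.0906]
ee_rot: [0.011, 0.707, 0.707, 0.013]
contact_force: [0.3, -0.4, -0.4]
width: 0.0415
```

```bash
python3 -c "
from h import *
go(.3945,.272,.016)
k=manip.get_calibration('wrist');save('wrist','w12.png')
print(proj('wrist',[[.3945,.272,.008]],k))
"
```

```text
clk 16.9 pos [0.3961 0.2729 0.0906] yaw 1.5709 shift mm [-1.1 -4.  74.5] turn 0.0001 F [ 0.3 -0.4 -0.4] w 0.0415 tilt [ 0.0328  0.003  -0.9995]
[[314.70737832 242.5983969 ]]
```

View pics/w12.png

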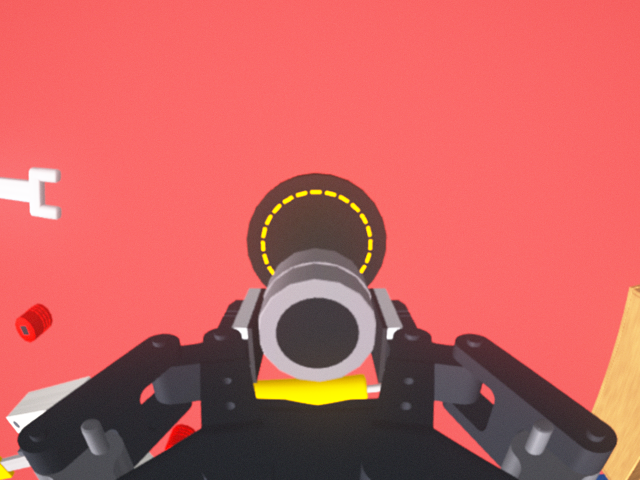

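Call:
drive_tool([
  [0, -1, 20, 0, -1],
  [0, -3, 45, 0, -1],
  [0, -4, 62, 0, -1],
  [0, -4, 71, 0, -1],
  [0, -4, 73, 0, -1],
])

```text
clock: 17.45
position: [0.3937, 0.272, 0.0162]
ee_rot: [0.01, 0.707, 0.707, 0.011]
contact_force: [-3.5, -2.3, 8.7]
width: 0.0417
```

Call:
drive_tool([
  [0, 0, 0, 0, -1],
  [0, 0, 0, 0, -1],
])

```text
clock: 17.65
position: [0.3948, 0.2723, 0.017]
ee_rot: [0.01, 0.707, 0.707, 0.012]
contact_force: [-0.3, 0.3, -1.9]
width: 0.0416
```

```bash
python3 -c "
from h import *
go(.3945,.272,.016)"
```

```text
clk 17.65 pos [0.3948 0.2723 0.017 ] yaw 1.5695 shift mm [-0.3 -0.3  1. ] turn -0.0013 F [-0.3  0.3 -1.9] w 0.0416 tilt [ 0.0312  0.0019 -0.9995]
```

Call:
drive_tool([
  [0, 0, 1, 0, -1],
  [0, 0, 1, 0, 0.1],
  [0, 0, 1, 0, 0.4],
  [0, 0, 1, 0, 0.6],
  [0, 0, 1, 0, 0.6],
])

```text
clock: 18.15
position: [0.3949, 0.2724, 0.0161]
ee_rot: [0.01, 0.707, 0.707, 0.012]
contact_force: [0.1, -0.7, -0.4]
width: 0.0682
```

Call:
drive_tool([
  [0, 0, -8, 0, 0.6],
  [0, 0, -30, 0, 0.6],
  [0, 0, -70, 0, 0.4],
  [0, 0, -110, 0, 0],
  [0, 0, -140, 0, -1],
])

```text
clock: 18.65
position: [0.3909, 0.2724, 0.159]
ee_rot: [0.011, 0.707, 0.707, 0.013]
contact_force: [0.1, -0.1, -0.4]
width: 0.0316
```

```bash
python3 -c "
from h import *
go(.6445,-.096,.13)
k=manip.get_calibration('wrist');save('wrist','w13.png')
print(proj('wrist',[[.3945,.272,.042]],k))
"
```

```text
clk 18.65 pos [0.3909 0.2724 0.159 ] yaw 1.5696 shift mm [-368.2  252.9   36.4] turn -0.0012 F [ 0.1 -0.1 -0.4] w 0.0316 tilt [ 0.0341  0.0035 -0.9994]
[[315.36464645 234.81457015]]
```

View pics/w13.png

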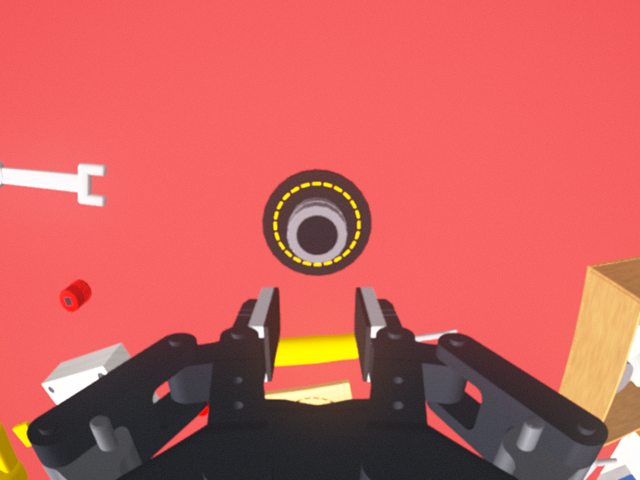

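Coupling stands centred on the mat at (317,234). Next, the lever, with the gripper shut.

Call:
drive_tool([
  [-40, 27, 0, 0, -1],
  [-80, 54, 0, 0, -1],
  [-120, 81, 0, 0, -1],
  [-160, 109, 0, 0, -1],
  [-200, 136, 0, 0, -1],
])

```text
clock: 19.2
position: [0.5299, 0.072, 0.1681]
ee_rot: [0.012, 0.707, 0.707, 0.018]
contact_force: [1.6, 1.8, 0.2]
width: -0.0001
```

```bash
python3 -c "
from h import *
go(.6445,-.0945,.13)"
```

```text
clk 19.2 pos [0.5299 0.072  0.1681] yaw 1.5699 shift mm [-166.7  113.    41.6] turn -0.0009 F [1.6 1.8 0.2] w -0.0001 tilt [ 0.0426  0.0076 -0.9991]
```

Call:
drive_tool([
  [-40, 27, 5, 0, -1],
  [-80, 54, 15, 0, -1],
  [-120, 81, 25, 0, -1],
  [-155, 106, 33, 0, -1],
  [-167, 113, 33, 0, -1],
])

```text
clock: 19.7
position: [0.646, -0.0989, 0.1372]
ee_rot: [0.013, 0.708, 0.705, 0.017]
contact_force: [0.1, 0.3, -0.6]
width: 0.0001
```

Call:
drive_tool([
  [0, 0, 0, 0, -1],
  [0, 0, 0, 0, -1],
])

```text
clock: 19.9
position: [0.6453, -0.0985, 0.1371]
ee_rot: [0.012, 0.709, 0.705, 0.017]
contact_force: [-0.1, -0.1, -0.5]
width: -0.0001
```

```bash
python3 -c "
from h import *
go(.6445,-.0945,.075)
k=manip.get_calibration('wrist');save('wrist','w14.png')
print(proj('wrist',[[.6445,-.0945,.067]],k))
for n,z in [('lever',.067)]:
  for r in manip.masks_of('wrist',n)[:2]: print(n,r['conf'],r['location'])
"
```

```text
clk 19.9 pos [ 0.6453 -0.0985  0.1371] yaw 1.5663 shift mm [ 3.6 -3.4 62. ] turn -0.0045 F [-0.1 -0.1 -0.5] w -0.0001 tilt [ 0.0415  0.0069 -0.9991]
[[322.30975642 249.17642299]]
lever 0.77 [348.7, 235.4]
```

View pics/w14.png

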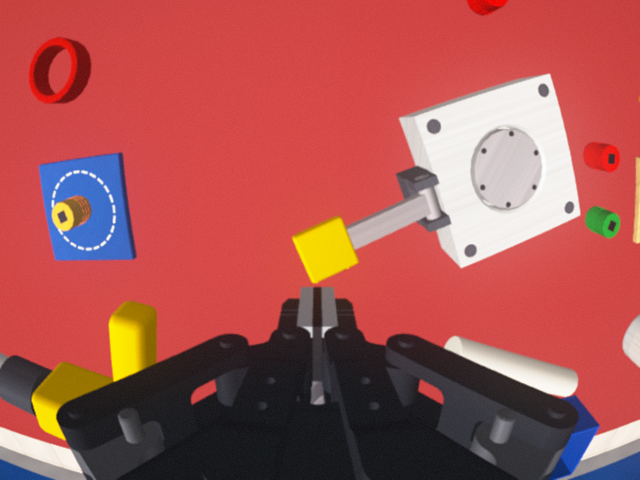

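Call:
drive_tool([
  [4, -2, 30, 0, -1],
  [4, -3, 55, 0, -1],
  [4, -4, 66, 0, -1],
  [4, -4, 75, 0, -1],
  [4, -4, 84, 0, -1],
])

```text
clock: 20.5
position: [0.6432, -0.0929, 0.0548]
ee_rot: [0.012, 0.707, 0.707, 0.016]
contact_force: [-6.4, -2.8, 8.5]
width: -0.0002
```

```bash
python3 -c "
from h import *
go(.6445,-.0945,.036)"
```

```text
clk 20.5 pos [ 0.6432 -0.0929  0.0548] yaw 1.5698 shift mm [-1.7  0.5 18.8] turn -0.001 F [-6.4 -2.8  8.5] w -0.0002 tilt [ 0.0401  0.0051 -0.9992]
```

Call:
drive_tool([
  [-1, 0, 6, 0, -1],
  [-1, 0, 11, 0, -1],
  [-1, 0, 16, 0, -1],
  [-1, 0, 19, 0, -1],
  [-1, 0, 20, 0, -1],
])

```text
clock: 21.0
position: [0.6435, -0.0931, 0.0382]
ee_rot: [0.012, 0.707, 0.707, 0.016]
contact_force: [-7.3, 1.6, 18.4]
width: -0.0001
```

```bash
python3 -c "
from h import *
go(.6445,-.0945,.036)
save('wrist','w15.png');im=save('top','t15.png');im=save('side','s15.png');crop(im,300,180,450,290,5,'s15c.png')"
```

```text
clk 21.0 pos [ 0.6435 -0.0931  0.0382] yaw 1.5706 shift mm [-1.4  0.9  2.2] turn -0.0002 F [-7.3  1.6 18.4] w -0.0001 tilt [ 0.0402  0.0052 -0.9992]
```

View pics/s15c.png

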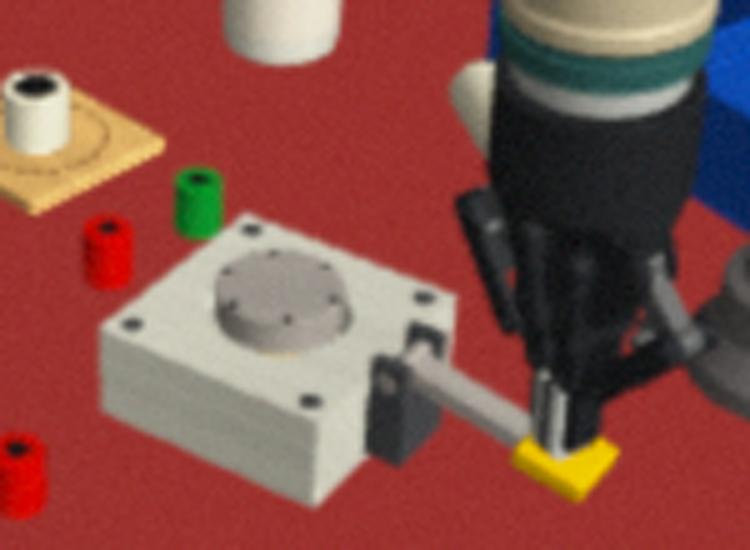

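View pics/w15.png

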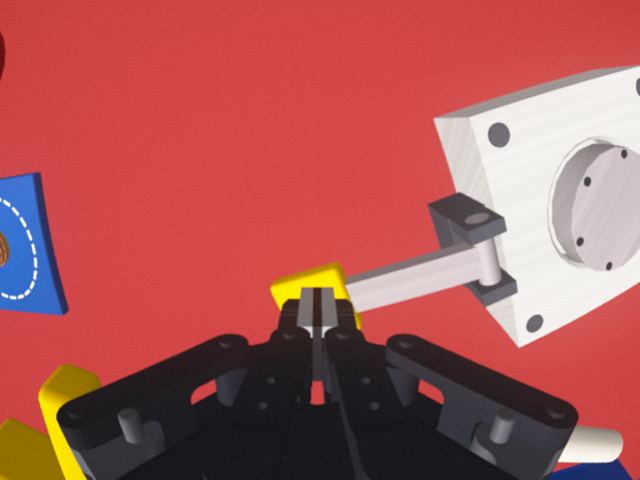

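The disc is proud of the nest and the force has risen to 18 N, so the lever is at its stop. I'll hold briefly, then lift.

Call:
drive_tool([
  [0, 0, 1, 0, -1],
  [0, 0, 1, 0, -1],
  [0, 0, -10, 0, -1],
  [0, 0, -45, 0, -1],
  [0, 0, -90, 0, -0.5],
])

```text
clock: 21.65
position: [0.6384, -0.0931, 0.1274]
ee_rot: [0.01, 0.707, 0.707, 0.015]
contact_force: [1.0, -1.0, 0.4]
width: 0.0136
```

```bash
python3 -c "
from h import *
go(.594,.034,.13)
"
```

```text
clk 21.65 pos [ 0.6384 -0.0931  0.1274] yaw 1.5707 shift mm [127.1 -44.4  -3.4] turn -0.0001 F [ 1.  -1.   0.4] w 0.0136 tilt [ 0.0358  0.0064 -0.9993]
```

Call:
drive_tool([
  [26, -9, -5, 0.14, 0],
  [52, -18, -5, 0.28, 0.4],
  [78, -27, -5, 0.42, 0.8],
  [104, -36, -5, 0.56, 0.8],
  [127, -44, -5, 0.7, 0.8],
])

```text
clock: 22.15
position: [0.5941, 0.0352, 0.1324]
ee_rot: [0.005, 0.908, 0.419, 0.018]
contact_force: [-0.2, 1.0, -0.6]
width: 0.0767
```

```bash
python3 -c "
from h import *
go(.594,.034,.13,.785)
"
```

```text
clk 22.15 pos [0.5941 0.0352 0.1324] yaw 0.8654 shift mm [-1.   0.7  2.4] turn 0.0804 F [-0.2  1.  -0.6] w 0.0767 tilt [ 0.0368  0.0067 -0.9993]
```

Call:
drive_tool([
  [0, 0, 0, 0.08, 0.8],
  [0, 0, 0, 0.08, 0.8],
  [0, 0, 0, 0.08, 0.8],
])

```text
clock: 22.45
position: [0.5945, 0.0351, 0.1329]
ee_rot: [0.004, 0.923, 0.383, 0.019]
contact_force: [0.7, 0.4, 1.0]
width: 0.0768
```

```bash
python3 -c "
from h import *
go(.594,.034,.05,.785)
k=manip.get_calibration('wrist');im=save('wrist','w16.png')
print(proj('wrist',[[.594,.034,.059]],k))
for r in manip.masks_of('wrist','disc')[:2]: 
  v,u=np.nonzero(r['pixels']); print(r['conf'],r['location'],u.min(),u.max(),v.min(),v.max())
"
```

```text
clk 22.45 pos [0.5945 0.0351 0.1329] yaw 0.7874 shift mm [-3.7 -1.5 82.8] turn 0.0024 F [0.7 0.4 1. ] w 0.0768 tilt [ 0.0378  0.0064 -0.9993]
[[310.22648309 251.92202734]]
0.74 [314.2, 247.6] 268 358 203 294
```

View pics/w16.png

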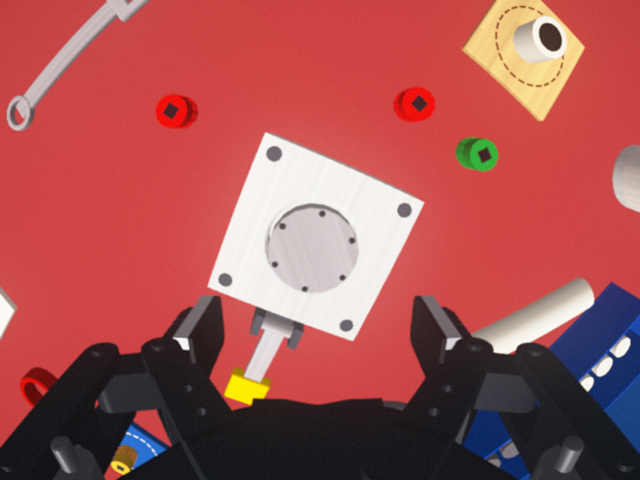

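Call:
drive_tool([
  [-1, -1, 25, 0, 0.8],
  [-2, -2, 50, 0, 0.8],
  [-2.5, -2.5, 70, 0, 0.8],
  [-2.5, -2.5, 81, 0, 0.8],
  [-2.5, -2.5, 84, 0, 0.8],
])

```text
clock: 23.05
position: [0.5935, 0.0348, 0.0472]
ee_rot: [0.004, 0.924, 0.383, 0.017]
contact_force: [0.1, -0.2, 0.6]
width: 0.0765
```

Call:
drive_tool([
  [0, 0, 0, 0, 0.8],
  [0, 0, 0, 0, 0.8],
])

```text
clock: 23.25
position: [0.5943, 0.0345, 0.048]
ee_rot: [0.004, 0.924, 0.383, 0.018]
contact_force: [0.2, 0.8, -0.4]
width: 0.0768
```

```bash
python3 -c "
from h import *
go(.594,.034,.047,.785)
k=manip.get_calibration('wrist');im=save('wrist','w17.png')
print(proj('wrist',[[.594,.034,.059]],k))
im=save('side','s17.png');crop(im,300,180,450,290,5,'s17c.png')
"
```

```text
clk 23.25 pos [0.5943 0.0345 0.048 ] yaw 0.7856 shift mm [-0.6  0.2  1. ] turn 0.0006 F [ 0.2  0.8 -0.4] w 0.0768 tilt [ 0.0364  0.0064 -0.9993]
[[314.8123553  318.53508593]]
```

View pics/w17.png

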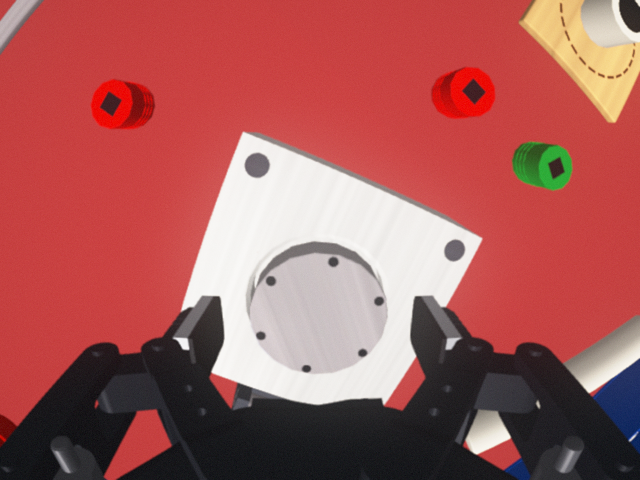

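View pics/s17c.png

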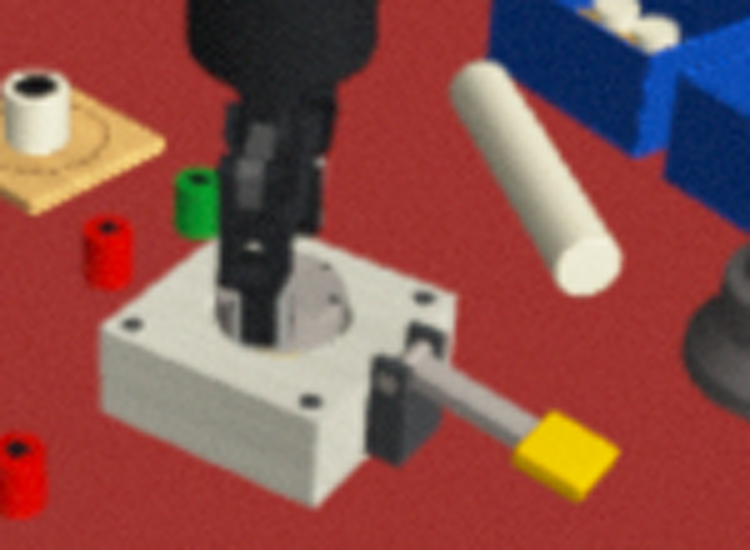

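Call:
drive_tool([
  [0, -2, 1, 0, 0.8],
  [0, -2, 1, 0, 0.5],
  [0, -2, 1, 0, 0.3],
  [0, -2, 1, 0, -1],
  [0, -2, 1, 0, -1],
], squeeze=70)

```text
clock: 23.85
position: [0.5931, 0.0363, 0.0479]
ee_rot: [0.004, 0.924, 0.383, 0.019]
contact_force: [-1.1, 0.8, 5.6]
width: 0.0517
```

Call:
drive_tool([
  [0, 0, 0, 0, -1],
  [0, 0, 0, 0, -1],
  [0, 0, 0, 0, -1],
])

```text
clock: 24.15
position: [0.5931, 0.0363, 0.0479]
ee_rot: [0.004, 0.924, 0.383, 0.019]
contact_force: [-1.0, 0.7, 3.2]
width: 0.0516
```

```bash
python3 -c "
from h import *
go(.594,.034,.047,.785)
im=save('wrist','w18.png')
"
```

```text
clk 24.15 pos [0.5931 0.0363 0.0479] yaw 0.7857 shift mm [-1.   2.3  0.9] turn 0.0007 F [-1.   0.7  3.2] w 0.0516 tilt [ 0.0375  0.0068 -0.9993]
```

View pics/w18.png

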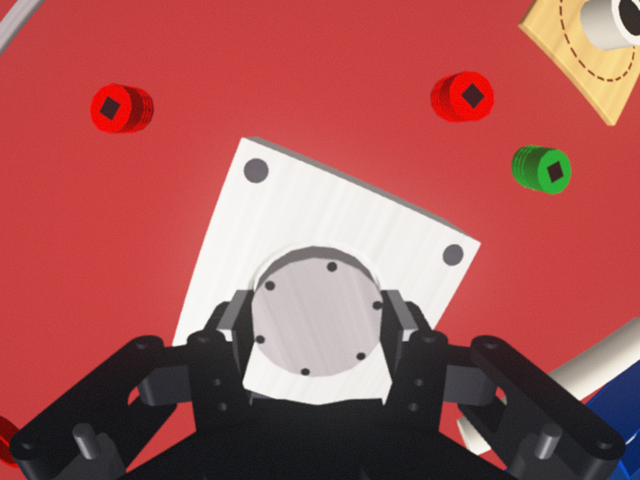

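Call:
drive_tool([
  [0, 0, -4, 0, -1],
  [0.5, 0.5, -12, 0, -1],
  [1, 1, -30, 0, -1],
  [2, 1, -55, 0, -1],
  [2, 1, -80, 0, -1],
])

```text
clock: 24.7
position: [0.5918, 0.0364, 0.1284]
ee_rot: [0.004, 0.924, 0.383, 0.018]
contact_force: [0.3, -0.9, -2.7]
width: 0.0519
```

```bash
python3 -c "
from h import *
go(.385,-.283,.1,.785)
im=save('wrist','w19.png')
"
```

```text
clk 24.7 pos [0.5918 0.0364 0.1284] yaw 0.7856 shift mm [-372.8   79.2   18.7] turn 0.0006 F [ 0.3 -0.9 -2.7] w 0.0519 tilt [ 0.0361  0.0067 -0.9993]
```

View pics/w19.png

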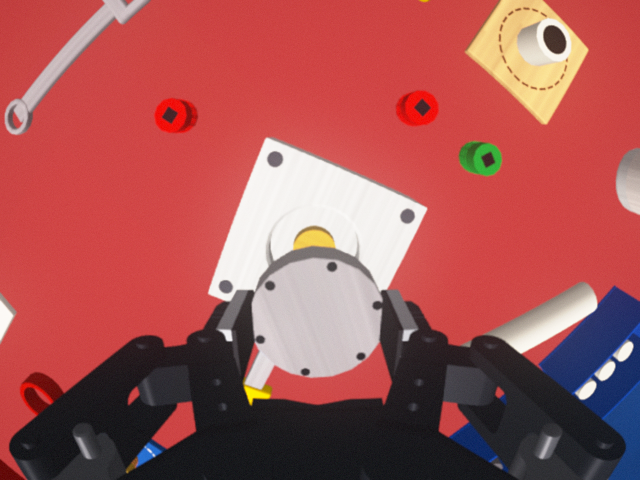

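Call:
drive_tool([
  [-35, 8, 0, 0, -1],
  [-75, 16, 0, 0, -1],
  [-115, 25, 0, 0, -1],
  [-155, 33, 0, 0, -1],
  [-195, 42, 0, 0, -1],
])

```text
clock: 25.25
position: [0.4851, -0.1322, 0.1268]
ee_rot: [0.006, 0.924, 0.383, 0.022]
contact_force: [0.4, -0.4, -2.7]
width: 0.0517
```

Call:
drive_tool([
  [-40, 8, 0, 0, -1],
  [-80, 17, 0, 0, -1],
  [-120, 25, 0, 0, -1],
  [-155, 33, 5, 0, -1],
  [-176, 37, 10, 0, -1],
])

```text
clock: 25.75
position: [0.386, -0.2851, 0.1112]
ee_rot: [0.006, 0.924, 0.382, 0.021]
contact_force: [-0.6, 0.8, -2.5]
width: 0.0516
```

Call:
drive_tool([
  [0, 0, 0, 0, -1],
  [0, 0, 10, 0, -1],
  [0, 0, 10, 0, -1],
])

```text
clock: 26.05
position: [0.386, -0.2835, 0.0997]
ee_rot: [0.005, 0.924, 0.382, 0.021]
contact_force: [0.0, -0.1, -2.4]
width: 0.052
```

```bash
python3 -c "
from h import *
go(.385,-.283,.0125,.785)
k=manip.get_calibration('wrist');im=save('wrist','w20.png')
print(proj('wrist',[[.385,-.283,.008]],k))
"
```

```text
clk 26.05 pos [ 0.386  -0.2835  0.0997] yaw 0.7849 shift mm [-3.4 -3.1 87.1] turn -0.0001 F [ 0.  -0.1 -2.4] w 0.052 tilt [ 0.0419  0.0076 -0.9991]
[[310.42308155 240.99359546]]
```

View pics/w20.png

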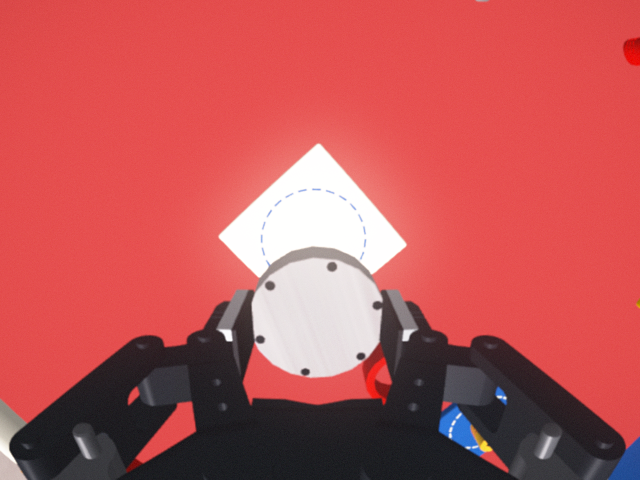

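Call:
drive_tool([
  [-1, -2, 20, 0, -1],
  [-2, -3, 45, 0, -1],
  [-2, -4, 65, 0, -1],
  [-2, -5, 78, 0, -1],
  [-2, -5, 83, 0, -1],
])

```text
clock: 26.6
position: [0.3848, -0.2791, 0.016]
ee_rot: [0.004, 0.923, 0.383, 0.021]
contact_force: [-0.5, -0.3, -3.1]
width: 0.0516
```

Call:
drive_tool([
  [0, 0, 0, 0, -1],
  [0, 0, 0, 0, -1],
])

```text
clock: 26.8
position: [0.3855, -0.279, 0.0164]
ee_rot: [0.004, 0.923, 0.384, 0.021]
contact_force: [0.0, 0.3, -2.0]
width: 0.0514
```

```bash
python3 -c "
from h import *
go(.3845,-.281,.0125,.785)
im=save('side','s20.png');crop(im,280,330,430,440,5,'s20c.png')
"
```

```text
clk 26.8 pos [ 0.3855 -0.279   0.0164] yaw 0.7884 shift mm [-2.3  0.7  3.8] turn 0.0034 F [ 0.   0.3 -2. ] w 0.0514 tilt [ 0.0412  0.0087 -0.9991]
```

View pics/s20c.png

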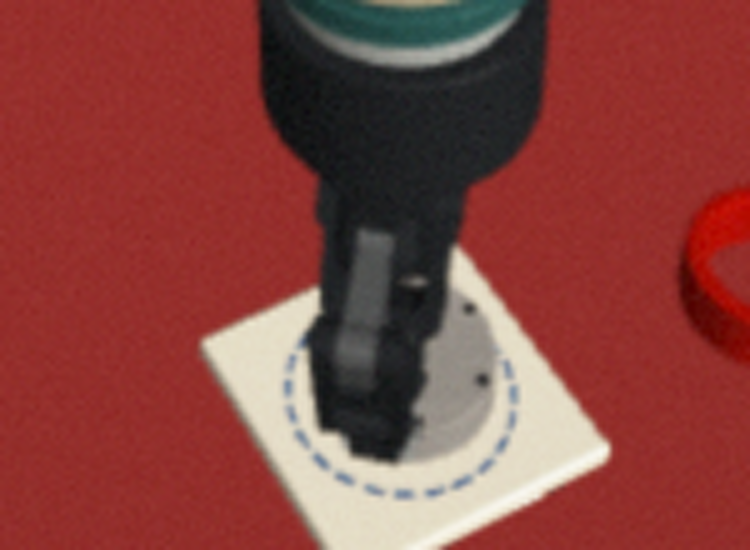

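Call:
drive_tool([
  [-1, 0, 1, 0, -1],
  [-2, 1, 2, 0, -1],
  [-2, 1, 3, 0, -1],
  [-2, 1, 3, 0, -1],
])

```text
clock: 27.25
position: [0.3851, -0.2817, 0.0137]
ee_rot: [0.005, 0.923, 0.384, 0.021]
contact_force: [0.4, -0.8, -1.6]
width: 0.0518
```

Call:
drive_tool([
  [0, 0, 0, 0, -1],
])

```text
clock: 27.35
position: [0.3851, -0.2818, 0.0138]
ee_rot: [0.005, 0.923, 0.383, 0.021]
contact_force: [0.3, -0.5, -2.8]
width: 0.0518
```

Still carrying the weight (−2.8 N), so it has not touched yet. I'm going down a little more.

Call:
drive_tool([
  [0, 0, 1, 0, -1],
  [0, 0, 1.5, 0, -1],
  [0, 0, 1.5, 0, -1],
])

```text
clock: 27.65
position: [0.3851, -0.2819, 0.0136]
ee_rot: [0.005, 0.923, 0.384, 0.021]
contact_force: [-2.5, 1.9, 11.6]
width: 0.0516
```

Call:
drive_tool([
  [0, 0, -0.5, 0, -1],
  [0, 0, -0.5, 0, 0.3],
  [0, 0, -0.5, 0, 0.6],
  [0, 0, -0.5, 0, 0.9],
  [0, 0, -0.5, 0, 0.9],
])

```text
clock: 28.15
position: [0.3852, -0.282, 0.014]
ee_rot: [0.005, 0.923, 0.384, 0.021]
contact_force: [-0.1, 0.0, 0.3]
width: 0.0809
```

Call:
drive_tool([
  [0, 0, -5, 0, 0.9],
  [0, 0, -25, 0, 0.9],
  [0, 0, -60, 0, 0.9],
  [0, 0, -100, 0, 0.9],
  [0, 0, -130, 0, 0.9],
])

```text
clock: 28.65
position: [0.3799, -0.2833, 0.1464]
ee_rot: [0.006, 0.923, 0.384, 0.021]
contact_force: [0.6, -0.2, 0.1]
width: 0.081
```

Call:
drive_tool([
  [0, 0, -40, 0, 0.9],
  [40, -20, -60, 0, 0.9],
  [80, -40, -70, 0, 0.9],
  [80, -40, -70, 0, 0.9],
])

```text
clock: 29.05
position: [0.4062, -0.1949, 0.2203]
ee_rot: [0.006, 0.922, 0.386, 0.023]
contact_force: [-0.6, 0.1, 0.4]
width: 0.081
```

```bash
python3 -c "
from h import *
go(.385,-.283,.1,.785)
k=manip.get_calibration('wrist');im=save('wrist','w21.png');save('top','t21.png');save('side','s21.png')
print(proj('wrist',[[.385,-.283,.024]],k))
"
```

```text
clk 29.05 pos [ 0.4062 -0.1949  0.2203] yaw 0.7927 shift mm [-82.2  43.2 118.6] turn 0.0077 F [-0.6  0.1  0.4] w 0.081 tilt [ 0.0482  0.0061 -0.9988]
[[228.63581704 256.72625937]]
```

View pics/s21.png

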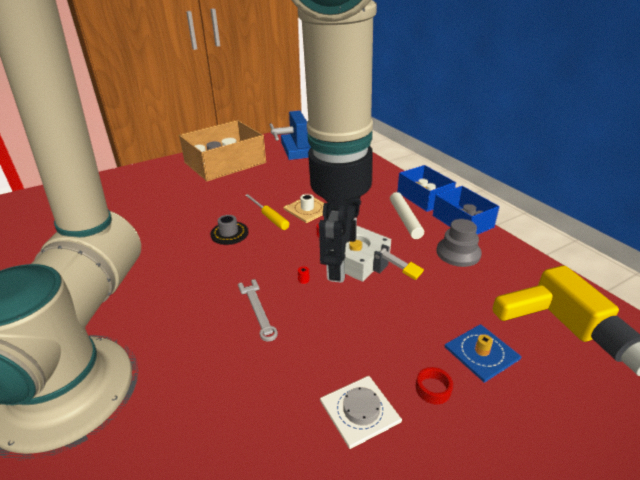

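View pics/t21.png

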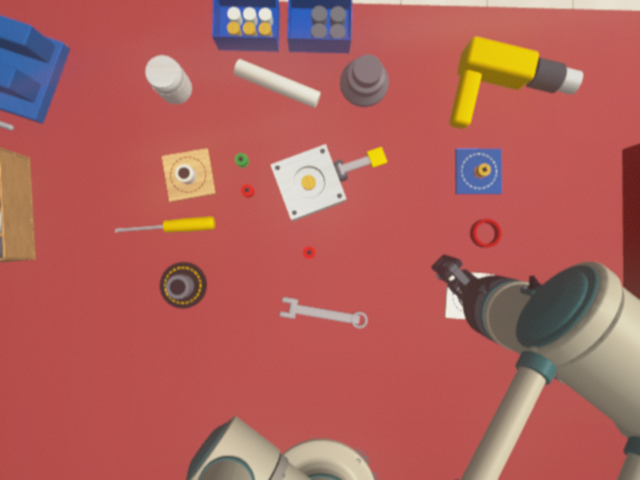

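View pics/w21.png

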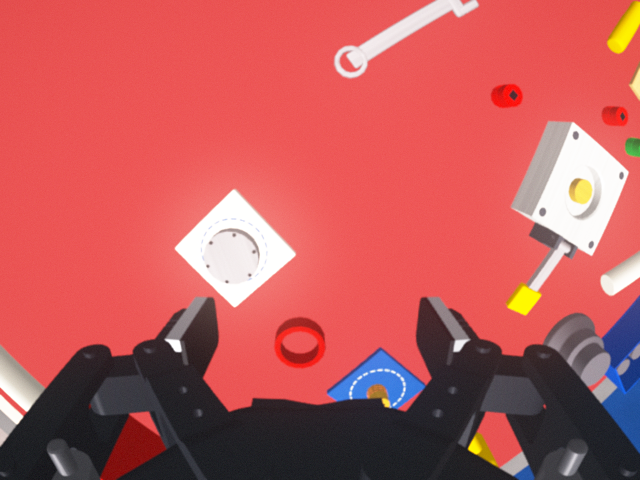

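```bash
python3 -c "
from rig import manip
print(manip.sign_off(), manip.get_state()['clock'])"
```

```text
the job is handed in; nothing more can be done
the job is handed in; nothing more can be done
```

I took the stack apart from the top down and set each piece on its place, then pressed the lever and set the disc on the tile. I handed the job in at about 29 s of the 136 s. The hand-in reports no verdict.

- **Order:** the plug went on the blue plate, the bush on the plywood board, and the coupling on the black mat. I pressed the lever only after that, and then moved the disc to the white tile.
- **Lever:** it stopped with the force at about 18 N and the fingertips at about 38 mm, and the side picture shows the disc standing proud of the nest. I did not read the joint value itself.
- **Final pictures:** the top, side and wrist views after release show all four pieces upright and inside their printed rings, with the gripper clear. In the last wrist picture the disc was within about 2 mm of its expected position. The other three looked similarly centred when I checked them after placing.
- **Small disagreements:** the cameras and calibration differed by 1 to 3 mm. The finger opening read about 2 to 4 mm below the true diameters. The tool slowly drifted to about 0.05 rad of tilt. The pieces still stood level once released, and no check failed.

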